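Lock a returned part away in the mesh pen

TASK

Put the wide brown carton away in the wire-mesh returns pen: work the thumb lever so that the latch bar lifts out of its catch, swing the gate wide open, and push the carton in through the gateway until all of it stands inside. Then swing the gate shut until the bar has dropped back into its catch. Leave the other parts where they lie.

Things in the scene. Friction and masses are not known exactly. Their poses are not given: they have to be found in the camera images.
- pen: Returns pen bolted to the bench: grey tube and mesh, open top, no floor or sill, 340 (x) x 280 (y) x 154 mm high. Origin centre of footprint; z up; the gate side is own -x and looks to about world -y. 20 mm posts at x +-160, y +-130; the one at x -160, y +130 has the catch and is nearest the robot. Gateway 240 mm wide (220 with the gate open square). Mesh is solid to fingers and goods.
- gate (a joint): Gate angle, rad: 0 shut, grows as it swings outwards (counter-clockwise from above), stop at 1.75. Stays where left (hinge friction 0.05 N m); leaf 0.9 kg. Locked while the latch bar lies in its catch. Pushed shut from outside with a few newtons, the bar's nose rides up the catch's sloped lead-in and drops in by itself.
- gate_hinge (a point): On the hinge axis at bench height, at pen (-172, -120, 0) mm. Frame turns with the gate: y along the leaf to its free edge, -x outside, z up. Leaf: x 4 to 20, y 4 to 236, z 12 to 135. Latch bar lies outside it: y 90 to 276, x -14 to -2, z 96 to 114; the catch projects 43 mm outwards at y 240 to 260. Outer faces of the top rail (z 119 to 135) and of the leaf at y 20 to 80 are free to push on.
- gate_edge (a point): Top of the gate's free upright, middle of its 16 mm thickness, 228 mm along the leaf from the hinge, 135 mm above the bench. Turns with the gate.
- latch (a joint): Angle of the latch bar about its pivot on the gate (axis square to the leaf, 165 mm from the hinge, 105 mm above the bench), rad: 0 lying level, in the catch when the gate is shut; grows as the thumb lever goes down and the nose rises; stop at 0.30. The nose clears the catch's lip above about 0.17. Falls by its own weight; under 2 N at the lever holds it up.
- thumb: Thumb lever: dark flat steel tongue on the bar's tail, sticking out from the gate. Origin where it joins the bar: 100 mm along the leaf, 8 mm outside the hinge line, 105 mm above the bench at rest. Spans x -1 to -62 (outwards), 24 mm wide (y, along the leaf), z -4 to 4, with a lip up to z 16 at the outer end. Frees the bar 11 mm down, stop at 19 mm; free space below. Press it or grip its 24 mm.
- thumb_mid (a point): Middle of the thumb lever's upper face, 32 mm out from the lever's origin: the place for the thumb. Frame as thumb.
- carton: The returned part's carton: plain brown, taped, the widest loose box on the bench, 120 x 130 x 65 mm (own x, y, z), about 0.6 kg; too wide for the gripper, slides on the bench. Origin: centre of its underside, z up. At the start it lies in front of the gateway clear of the gate's swing, own x roughly along world +y.
- filter: Bystander: red spin-on filter standing on the bench, 76 mm diameter, 105 mm high; origin centre of its underside.
- filter_box: Bystander: small white filter box with a dark band, 75 x 75 x 100 mm; origin centre of its underside.
- pulley: Bystander: dark steel belt pulley lying flat, 100 mm diameter, 45 mm high; origin centre of its underside.
- pen_filter: Bystander at the back of the pen: red filter, 68 mm diameter, 90 mm high; origin centre of its underside. At least 190 mm behind the gateway line.
- pen_box: Bystander at the back of the pen: small white box with a dark band, 60 x 80 x 70 mm; origin centre of its underside. At least 190 mm behind the gateway line.
- belt: Bystander: black drive belt lying flat near the robot, 130 mm diameter, 13 mm high; origin centre of its underside.
- tape: Bystander: roll of brown tape lying flat, 100 mm diameter, 48 mm high; origin centre of its underside.

How it is judged:
By the outcome, as a careful person would: the job done as asked, in the order asked, and still so for the second after the job is handed in, with the robot touching nothing.
It also fails if it takes over 72 s, if anything falls off the work surface, if the arm or the gripper's body presses on something with over 40 N, if the wrist force passes 120 N, or if a joint passes its speed limit or range.

ROBOT

A 6-joint arm with a two-finger parallel gripper is mounted at the origin on the work surface. World frame = base frame: x ahead of the robot, y to its left, z up, the work surface at z = 0. Lengths are in m, angles in rad, forces in N, time in s.
With the tool pointing down it reaches from about 0.3 to 0.775 m from the base axis. Payload 14.6 kg.
Tool frame: the origin (TCP) lies on the front face of the gripper's body, between the roots of the fingers; the fingertips stand 97 mm ahead of it and the grasp point (between the pads) lies 78 mm ahead of it; z points along the fingers, x is the direction in which the jaws open and shut, and the axes are right-handed (so a half turn about z gives the same grasp; the last joint's range is limited). The gripper opens to 94 mm and grips with 3 to 60 N. Pads are 16 mm wide; open, the fingers measure 119 mm over their backs; the gripper's body (75 mm by 177 mm) begins 78 mm behind the grasp point.
Start: joints at [1.047, 0.3, 1.521, -0, 1.321, -0.067], TCP at [0.243, 0.494, 0.303] pointing down, gripper open.
Joint ranges: [-3.03, 3.03], [-0.79, 2.21], [0.23, 2.52], [-1.04, 4.18], [0, 3.07], [-2.55, 2.55]. Speed limits (rad/s): [2.22, 2.22, 2.57, 3.14, 3.14, 3.14].

INTERFACE

Orientations are given as [roll, pitch, yaw] about the fixed x, y, z axes, in that order (R = Rz(yaw) Ry(pitch) Rx(roll)).
In Python, from station import sensors, camera, ctrl gives the robot as it stands.
- The arm moves only by the tool move_arm, never from a script. Its argument "rows" is text: rows parted by semicolons, each of 6 numbers parted by spaces: the shift along the tool's x, y, z in mm, then the turn, a rotation vector about the tool's x, y, z in rad. In form: x y z wx wy wz; .... A call has 1 to 20 rows; each row shifts and turns the pose as measured when the row begins, along the tool's axes as they then stand; what a row does not reach is not made up. A row lasts 1/8 s, in which the tool goes at most 62.5 mm and 10.7 degrees, less where a joint would pass 70% of its speed; a pose out of reach is approached as far as the arm can. A call with a gripper value outside its range is refused whole. "grip" is the opening, from -1 (shut) to 1 (fully open), set as the call begins (left out, the last holds). The fingers move at their own pace and stop on an object; "newtons" is the grip in N (left out, the last holds). Time passes only in rows, so rows that do not move let the fingers close. It gives the time, the measured TCP pose, the force and the opening at its end, in the units of the state.
- sensors.get_obs(): the state, without advancing time (a new reading comes with each control period).
- camera(name): name is "side" or "top"; returns a dict with "color" (420x560x3 uint8, blue, green, red), "z_map" (420x560 float32, m along the optical axis (not along the pixel's ray), 0 where there is no reading), "mtx" (3x3 intrinsics, pixels), "position" and "attitude" of the camera in the world. Camera axes: x right, y down, z forward; pixel columns grow to the right and rows downward; lengths in m; the calibration is good to about 2 mm. A picture is of the moment at which its call begins.
- ctrl.hand_in(): hands the job in, once; it reports no verdict.
The state is a dict: "time_s": time; "qpos": joint angles; "joint_vel": joint speeds; "tau": joint torques, N m; "ee_pos": TCP position; "eef_rot": TCP orientation; "force": force on the tool from outside, world axes, zero at the start; "moment": the same for the moment, N m; "grip_width": finger opening in m.
Only numpy, scipy, OpenCV 4.12 (cv2) and the standard library are available. Lean on these libraries where they do the work, as an engineer would, in place of code of your own. Each camera call takes 0.05 s, during which the arm holds its last target.

## Working session

There is one attempt and no reset: what is moved stays moved. The work goes in short steps, Python scripts to look and compute and a tool call to move; the robot and the scene stay as the last step left them, time stands still between calls to the robot, and variables do not carry over. Pictures are saved under pics/ and viewed, and the job is handed in when it is done.

Besides the shell and the picture viewer there is one more tool, called after ">>>" by a JSON object that holds its "method" and its "body", one argument or row to a line. move_arm: Moves the arm, as the interface text tells. Its arguments: {"type":"object","properties":{"rows":{"type":"string"},"grip":{"type":"number"},"newtons":{"type":"number"}},"required":["rows"]}

```bash
ls; mkdir -p pics
python3 - <<'E'
from station import sensors, camera, ctrl
import cv2
print(sensors.get_obs())
for n in("side","top"):
    c=camera(n); cv2.imwrite(f"pics/{n}0.png",c["color"]); print(n,c["mtx"],c["position"],c["attitude"])
E
```

```text
pics
{'time_s': 0.0, 'qpos': array([ 1.04740617e+00,  3.00505108e-01,  1.52157904e+00, -2.60159737e-05,
        1.32072537e+00, -6.65791455e-02]), 'joint_vel': array([ 0.0004697 ,  0.0008111 ,  0.00040689, -0.00162023, -0.00188281,
        0.00125841]), 'tau': array([-2.91889650e-03, -5.31791174e+01, -3.52748716e+01,  7.07380241e-02,
        2.42361089e-02, -1.15462803e-04]), 'ee_pos': array([0.24251872, 0.49347492, 0.30206848]), 'eef_rot': array([-3.14153684e+00,  1.21584939e-03,  1.11399181e+00]), 'force': array([ 0.11461555, -1.10342339, -0.41997002]), 'moment': array([-0.04912853,  0.06708238,  0.00858194]), 'grip_width': 0.09441419340761802}
side [[526.63874452   0.         287.60507053]
 [  0.         526.63874452 209.06924012]
 [  0.           0.           1.        ]] [-0.28371282 -0.92190648  1.32999403] [-2.38369642  0.00415173 -0.71660446]
top [[420.62427073   0.         286.13468322]
 [  0.         420.62427073 219.9865625 ]
 [  0.           0.           1.        ]] [ 0.40400436 -0.01976866  1.31503025] [-3.06032297 -0.01970542 -1.58383296]
```

View pics/side0.png

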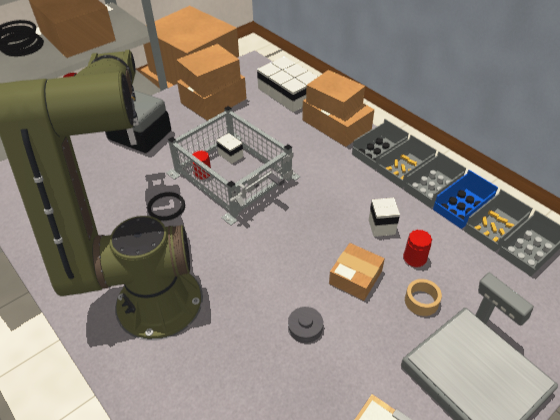

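View pics/top0.png

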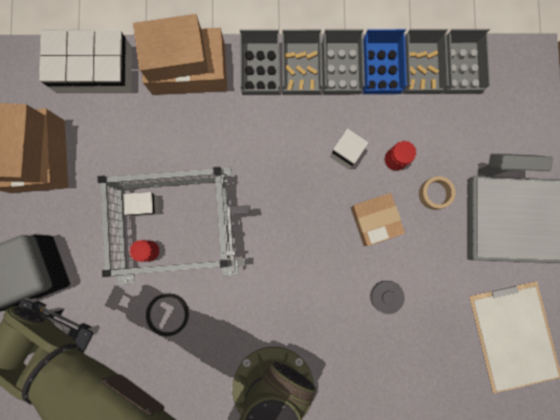

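The top view has world -y to the right and +x up. It shows the pen at about (165,222), the gate on its right side at column ~225, the thumb lever at about (245,211), and the carton at about (379,220). I'll zoom in.

```bash
cat > h.py <<'E'
import numpy as np, cv2
from scipy.spatial.transform import Rotation as R
from station import sensors, camera, ctrl
def ray(c,u,v):
    d=np.linalg.solve(c["mtx"],[u,v,1.]); return R.from_euler('xyz',c["attitude"]).as_matrix()@d
def onplane(c,u,v,z):
    d=ray(c,u,v); p=np.array(c["position"]); return p+d*(z-p[2])/d[2]
def proj(c,P):
    q=c["mtx"]@(R.from_euler('xyz',c["attitude"]).as_matrix().T@(np.array(P)-c["position"])); return q[:2]/q[2]
def crop(c,x0,y0,x1,y1,s,name):
    cv2.imwrite("pics/"+name,cv2.resize(c["color"][y0:y1,x0:x1],None,fx=s,fy=s,interpolation=cv2.INTER_CUBIC))
def cloud(c):
    z=c["z_map"]; v,u=np.mgrid[:z.shape[0],:z.shape[1]]
    d=np.stack([(u-c["mtx"][0,2])/c["mtx"][0,0],(v-c["mtx"][1,2])/c["mtx"][1,1],np.ones_like(z)],-1)*z[...,None]
    return d@R.from_euler('xyz',c["attitude"]).as_matrix().T+c["position"]
E
python3 - <<'E'
from h import *
c=camera("top"); crop(c,90,160,270,290,4,"topz.png")
s=camera("side"); crop(s,160,100,310,230,5,"sidez.png")
P=cloud(c); print(P[320,400],P[222,378],P[180,103],P[173,218],P[265,226],P[273,108])
E
```

```text
[ 1.96275180e-01 -3.95456534e-01 -2.84399270e-04] [ 0.49617531 -0.32027661  0.06689941] [0.61470681 0.46067827 0.1561489 ] [0.63210496 0.14450148 0.15242412] [0.3765567  0.12215301 0.15618495] [0.35916685 0.44277973 0.15319601]
```

View pics/topz.png

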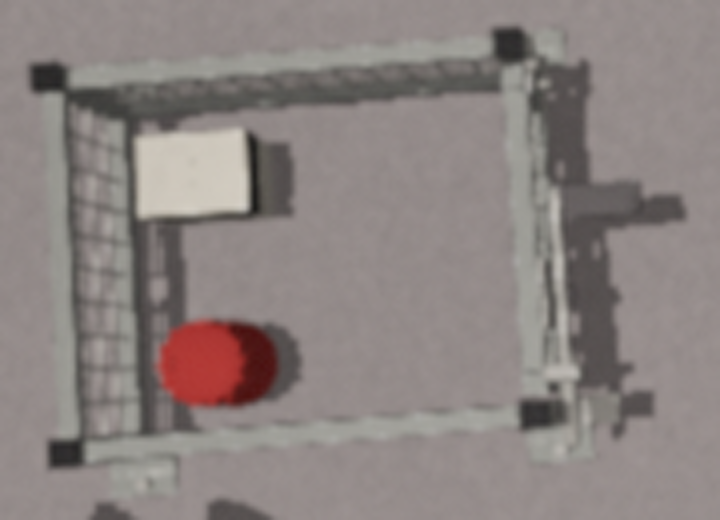

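View pics/sidez.png

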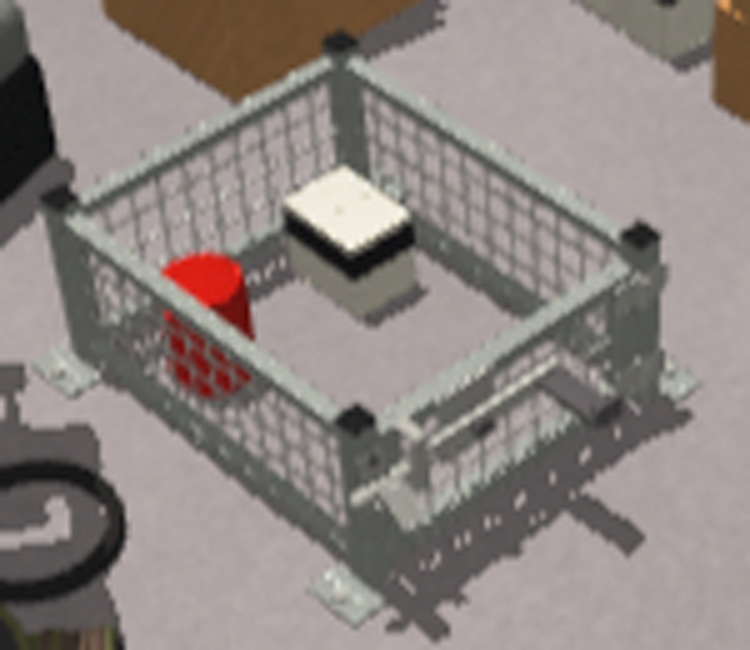

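```bash
cat > pose.py <<'E'
from h import *
def pen(c):
    m=(c["color"].max(2)<60).astype(np.uint8)
    pts=[]
    px=[(48,77),(509,44),(541,412),(66,452)]
    for a,b in px:
        u,v=90+a/4,160+b/4
        # refine: centroid weighted by darkness
        w=c["color"][int(v)-5:int(v)+6,int(u)-5:int(u)+6].max(2).astype(float)
        w=np.clip(90-w,0,None); yy,xx=np.mgrid[int(v)-5:int(v)+6,int(u)-5:int(u)+6]
        u2,v2=(w*xx).sum()/w.sum(),(w*yy).sum()/w.sum()
        pts.append(onplane(c,u2,v2,.154)[:2])
    return np.array(pts)
E
python3 - <<'E'
from pose import *
c=camera("top"); p=pen(c); print(p)
print([np.linalg.norm(p[i]-p[(i+1)%4]) for i in range(4)])
# pen own: +x back; order: (+x,-y),( -x,-y),(-x,+y),(+x,+y)
loc=np.array([[160,-130],[-160,-130],[-160,130],[160,130]])/1e3
z=(p[:,0]-p[:,0].mean())+1j*(p[:,1]-p[:,1].mean()); l=loc[:,0]+1j*loc[:,1]
a=np.angle((z*l.conj()).sum()); o=p.mean(0); print("pen",o,"yaw",a)
Rr=np.array([[np.cos(a),-np.sin(a)],[np.sin(a),np.cos(a)]])
print("res",p-(o+loc@Rr.T))
for n,q in dict(hinge=(-.172,-.120),thumb=(-.180,-.020),tmid=(-.212,-.02)).items(): print(n,o+Rr@q)
# carton
P=cloud(c); col=c["color"].astype(int)
m=(P[...,2]>.055)&(P[...,2]<.075)
m[:, :330]=0;m[:170]=0;m[260:]=0;m[:,415:]=0
m=m.astype(np.uint8); n,lb,st,ce=cv2.connectedComponentsWithStats(m); print(st)
k=1+st[1:,4].argmax(); cnt=cv2.findContours((lb==k).astype(np.uint8),0,1)[0][0]
w=np.array([onplane(c,u,v,.065)[:2] for u,v in cnt[:,0]],np.float32); r=cv2.minAreaRect(w*1000); print(r,cv2.boxPoints(r))
s=camera("side");
cc=c["color"].copy()
for q in [(-.212,-.02)]:
  w=o+Rr@q
  print(proj(c,[*w,.109]),proj(s,[*w,.109]))
crop(c,330,120,470,330,3,"topc.png")
E
```

```text
[[0.61736385 0.46479301]
 [0.63779728 0.1468255 ]
 [0.38184109 0.12704822]
 [0.35969344 0.44763607]]
[np.float64(0.318623389599609), np.float64(0.2567191288716366), np.float64(0.3213519619889028), np.float64(0.2582409763187552)]
pen [0.49917391 0.2965757 ] yaw 1.63943699611787
res [[-0.00053005 -0.00032219]
 [-0.00204439  0.00095674]
 [ 0.00138716 -0.00098797]
 [ 0.00118728  0.00035342]]
hinge [0.63068826 0.13321115]
thumb [0.53147244 0.11837131]
tmid [0.53366721 0.08644666]
[[     0      0    560    420 233441]
 [   354    192     52     54   1759]]
((507.2644958496094, -324.3309631347656), (129.7874298095703, 123.71836853027344), 17.52541732788086) [[ 426.75534 -284.88446]
 [ 464.01053 -402.86023]
 [ 587.7737  -363.77747]
 [ 550.51843 -245.8017 ]]
[240.37789351 209.51376497] [275.49259713 178.65490765]
```

View pics/topc.png

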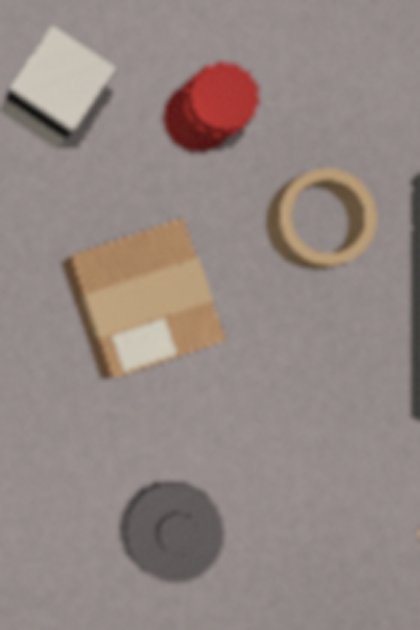

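```bash
cat > plan.py <<'E'
from h import *
O=np.array([.4992,.2966]); A=1.6394
RR=np.array([[np.cos(A),-np.sin(A)],[np.sin(A),np.cos(A)]])
def pw(x,y): return O+RR@np.array([x,y])           # pen mm->world m (m in)
def gw(g,x,y):                                     # gate frame (m) -> world
    c,s=np.cos(g),np.sin(g); return pw(*(np.array([-.172,-.120])+np.array([[c,-s],[s,c]])@[x,y]))
def pose(xy,z,yaw,tilt=0.): # tilt about tool y
    return np.array([*xy,z]),R.from_euler('z',yaw)*R.from_euler('x',np.pi)*R.from_euler('y',tilt)
def now():
    o=sensors.get_obs(); return np.array(o["ee_pos"]),R.from_euler('xyz',o["eef_rot"])
def rel(p0,r0,p1,r1):
    return np.r_[r0.inv().apply(p1-p0)*1000,(r0.inv()*r1).as_rotvec()]
def rows(wps):
    p,r=now()
    out=[]
    for q in wps:
        d=rel(p,r,*q); out.append(" ".join(f"{v:.0f}" for v in d[:3])+" "+" ".join(f"{v:.3f}" for v in d[3:])); p,r=q
    print(";\n".join(out))
def lin(q0,q1,n):
    dr=(q0[1].inv()*q1[1]).as_rotvec()
    return [(q0[0]+(q1[0]-q0[0])*k/n,q0[1]*R.from_rotvec(dr*k/n)) for k in range(1,n+1)]
E
python3 - <<'E'
from plan import *
t=pose(gw(0,-.044,.100),.23,A+np.pi/2-np.pi)
print(t[0]); rows(lin(now(),t,15))
E
```

```text
[0.53395973 0.0824791  0.23      ]
-16 30 5 0.000 0.000 0.070;
-14 31 5 0.000 0.000 0.070;
-12 31 5 0.000 0.000 0.070;
-10 32 5 0.000 0.000 0.070;
-7 33 5 0.000 0.000 0.070;
-5 33 5 0.000 0.000 0.070;
-3 33 5 0.000 0.000 0.070;
-0 34 5 0.000 0.000 0.070;
2 34 5 0.000 0.000 0.070;
4 33 5 0.000 0.000 0.070;
7 33 5 0.000 0.000 0.070;
9 32 5 0.000 0.000 0.070;
11 32 5 0.000 0.000 0.070;
13 31 5 0.000 0.000 0.070;
15 30 5 0.000 0.000 0.070
```

>>> {"method": "move_arm", "body": {
  "rows": "-16 30 0 0 0 0.07;-14 31 0 0 0 0.07;-12 31 0 0 0 0.07;-10 32 0 0 0 0.07;-7 33 0 0 0 0.07;-5 33 0 0 0 0.07;-3 33 0 0 0 0.07;0 34 0 0 0 0.07;2 34 0 0 0 0.07;4 33 0 0 0 0.07;7 33 0 0 0 0.07;9 32 0 0 0 0.07;11 32 0 0 0 0.07;13 31 0 0 0 0.07;15 30 0 0 0 0.07",
  "grip": 0.2
}}

```text
time_s: 2.17
ee_pos: [0.5335, 0.0641, 0.3024]
eef_rot: [3.141, -0.0, 0.033]
force: [0.1, -0.0, 0.0]
grip_width: 0.0563
```

Run:
```python
from plan import *
t=pose(gw(0,-.044,.100),.23,A+np.pi/2-np.pi)
rows(lin(now(),t,4))
t2=pose(gw(0,-.044,.100),.182,A+np.pi/2-np.pi)
print(rel(*t,*t2)); print(sensors.get_obs()["grip_width"])
```

```text
0 -5 18 0.000 -0.000 -0.009;
0 -5 18 0.000 -0.000 -0.009;
0 -5 18 0.000 -0.000 -0.009;
0 -5 18 0.000 -0.000 -0.009
[ 3.69778549e-32 -5.87830464e-15  4.80000000e+01  0.00000000e+00
  0.00000000e+00  0.00000000e+00]
0.05630571559092536
```

>>> {"method": "move_arm", "body": {
  "rows": "0 -5 18 0 0 -0.009;0 -5 18 0 0 -0.009;0 -5 18 0 0 -0.009;0 -5 18 0 0 -0.009;0 0 0 0 0 0"
}}

```text
time_s: 2.8
ee_pos: [0.5336, 0.082, 0.2281]
eef_rot: [3.141, -0.0, 0.065]
force: [0.5, 0.1, -0.6]
grip_width: 0.0565
```

Run:
```python
from plan import *
t=pose(gw(0,-.044,.100),.182,A+np.pi/2-np.pi)
rows([t])
s=camera("side"); crop(s,160,60,320,220,4,"s1.png")
c=camera("top"); crop(c,170,130,310,290,4,"t1.png")
```

```text
0 -0 46 0.001 -0.000 -0.004
```

View pics/s1.png

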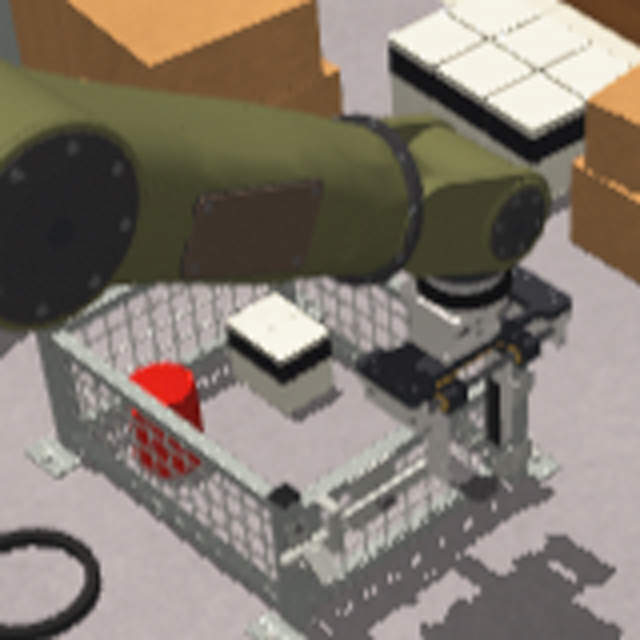

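View pics/t1.png

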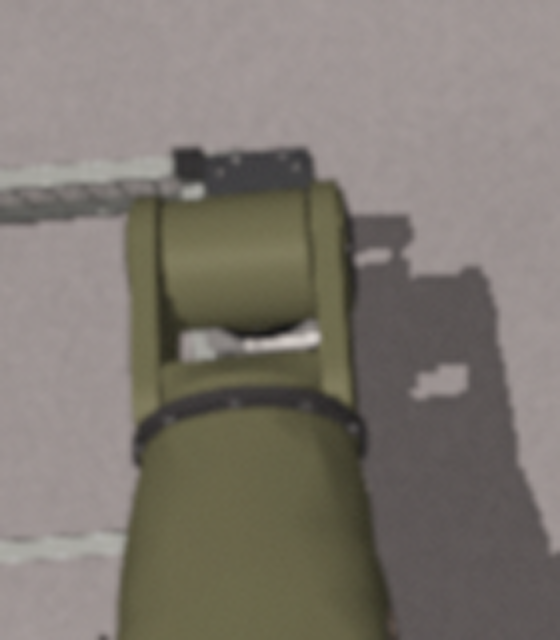

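The fingers straddle the dark lever: side crop (480,485), between the two finger tips. I'll go down and grip.

>>> {"method": "move_arm", "body": {
  "rows": "0 0 16 0 0 0;0 0 15 0 0 0;0 0 14 0 0 0;0 0 2 0 0 0"
}}

```text
time_s: 3.4
ee_pos: [0.5345, 0.0814, 0.1803]
eef_rot: [3.141, -0.004, 0.064]
force: [-0.1, 0.2, 1.1]
grip_width: 0.0563
```

>>> {"method": "move_arm", "body": {
  "rows": "0 0 0 0 0 0;0 0 0 0 0 0;0 0 0 0 0 0;0 0 0 0 0 0;0 0 0 0 0 0",
  "grip": -1,
  "newtons": 15
}}

```text
time_s: 4.03
ee_pos: [0.5337, 0.0811, 0.1806]
eef_rot: [3.14, -0.001, 0.064]
force: [1.6, 0.9, -0.5]
grip_width: 0.0234
```

```bash
cat >> plan.py <<'E'
def rigid(q,piv,axis,ang):
    r=R.from_rotvec(np.array(axis)*ang); return (np.array(piv)+r.apply(q[0]-piv), r*q[1])
def hinge3(): return np.array([*gw(0,0,0),0])
E
python3 - <<'E'
from plan import *
q=now(); n=np.array([*(gw(0,1,0)-gw(0,0,0)),0]); piv=np.array([*gw(0,0,.165),.105])
for s in(1,-1):
    print(s, [rigid(q,piv,n,s*k*.055)[0] for k in(1,4)])
    rows([rigid(q,piv,n,s*k*.055) for k in(1,2,3,4)])
E
```

```text
1 [array([0.5377653 , 0.08138422, 0.1769137 ]), array([0.54861835, 0.08212995, 0.16464931])]
4 -0 4 -0.000 -0.055 -0.000;
4 -0 4 -0.000 -0.055 -0.000;
4 -0 4 -0.000 -0.055 -0.000;
4 -0 4 -0.000 -0.055 -0.000
-1 [array([0.52947494, 0.08081458, 0.18402319]), array([0.51570717, 0.07986858, 0.19287269])]
-4 0 -3 0.000 0.055 0.000;
-4 0 -3 0.000 0.055 0.000;
-4 0 -3 0.000 0.055 0.000;
-4 0 -3 0.000 0.055 0.000
```

>>> {"method": "move_arm", "body": {
  "rows": "2 0 4 0 -0.025 0;2 0 4 0 -0.025 0;2 0 4 0 -0.025 0;1 0 4 0 -0.025 0;0 0 0 0 0 0"
}}

```text
time_s: 4.65
ee_pos: [0.5405, 0.0813, 0.165]
eef_rot: [3.14, 0.107, 0.064]
force: [-3.3, -1.1, 3.7]
grip_width: 0.024
```

Run:
```python
from plan import *
print(sensors.get_obs())
s=camera("side"); crop(s,200,100,310,220,5,"s2.png")
```

```text
{'time_s': 4.65, 'qpos': array([8.22056440e-02, 4.82924714e-01, 1.61214996e+00, 1.36550508e-04,
       1.15381807e+00, 1.79746610e-02]), 'joint_vel': array([-3.72816110e-04, -4.87889646e-03, -1.41779004e-03,  5.16912514e-05,
        1.22832344e-03,  1.17344325e-03]), 'tau': array([ 3.46641603e-02, -5.63870895e+01, -3.10241711e+01,  1.87882623e-01,
       -6.17408641e-01,  4.32076317e-02]), 'ee_pos': array([0.54048391, 0.08127693, 0.16503133]), 'eef_rot': array([3.13977552, 0.10728483, 0.06407141]), 'force': array([-3.25201227, -1.12888912,  3.67636892]), 'moment': array([-0.14941935,  0.80131847,  0.07345912]), 'grip_width': 0.023967973535993815}
```

View pics/s2.png

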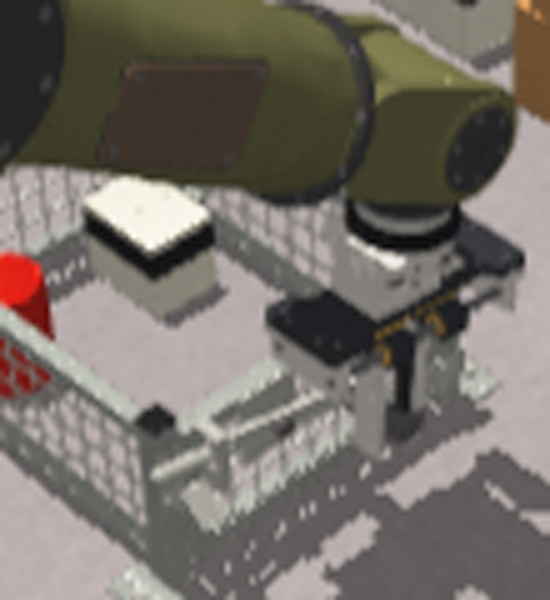

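Run:
```python
from plan import *
q=now(); H=hinge3()
rows([rigid(q,H,[0,0,1],k*.05) for k in range(1,5)])
```

```text
2 5 -0 -0.005 0.000 -0.050;
2 5 -0 -0.005 0.000 -0.050;
2 5 -0 -0.005 0.000 -0.050;
2 5 -0 -0.005 0.000 -0.050
```

>>> {"method": "move_arm", "body": {
  "rows": "2 5 0 -0.005 0 -0.05;2 5 0 -0.005 0 -0.05;2 5 0 -0.005 0 -0.05;2 5 0 -0.005 0 -0.05"
}}

```text
time_s: 5.2
ee_pos: [0.5531, 0.0636, 0.1659]
eef_rot: [-3.142, 0.098, 0.272]
force: [1.9, 3.8, 1.5]
grip_width: 0.0237
```

Run:
```python
from plan import *
s=camera("side"); crop(s,200,100,310,220,5,"s3.png")
q=now(); H=hinge3()
print(np.linalg.norm((q[0]-H)[:2]))
rows([rigid(q,H,[0,0,1],k*.08) for k in range(1,3)])
```

```text
0.10426466873067883
4 7 -0 -0.008 0.000 -0.080;
4 7 -0 -0.008 0.000 -0.080
```

View pics/s3.png

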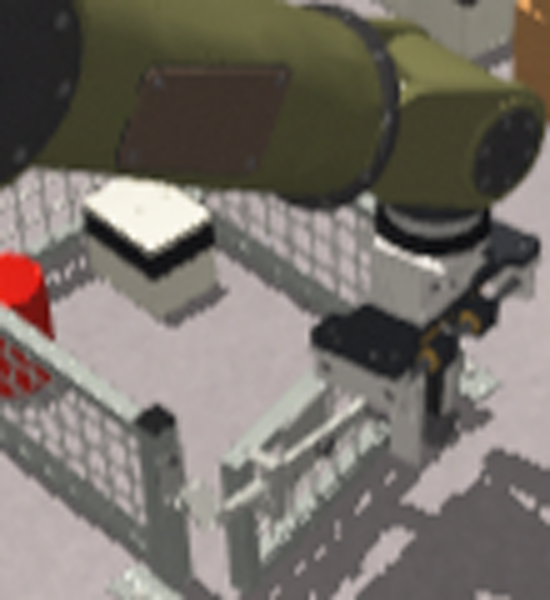

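>>> {"method": "move_arm", "body": {
  "rows": "4 7 0 -0.008 0 -0.08;4 7 0 -0.008 0 -0.08;-2 0 -4 0 0.025 0;-2 0 -4 0 0.025 0;-2 0 -4 0 0.025 0;-1 0 -3 0 0.025 0"
}}

```text
time_s: 6.0
ee_pos: [0.559, 0.0502, 0.1811]
eef_rot: [3.141, -0.009, 0.433]
force: [-1.2, -4.1, -19.7]
grip_width: 0.0238
```

Run:
```python
from plan import *
q=now(); H=hinge3()
print(np.linalg.norm((q[0]-H)[:2]))
rows([rigid(q,H,[0,0,1],k*.08) for k in range(1,3)])
```

```text
0.10976466123422447
4 8 0 0.001 0.000 -0.080;
4 8 0 0.001 0.000 -0.080
```

>>> {"method": "move_arm", "body": {
  "rows": "0 0 1.5 0 0 0;4 8 0 0 0 -0.08;4 8 0 0 0 -0.08;4 8 0 0 0 -0.08;4 8 0 0 0 -0.08;4 8 0 0 0 -0.08;4 8 0 0 0 -0.08"
}}

```text
time_s: 6.88
ee_pos: [0.6075, 0.0266, 0.1808]
eef_rot: [3.137, -0.011, 0.926]
force: [0.2, 3.3, -1.5]
grip_width: 0.0236
```

Run:
```python
from plan import *
q=now(); H=hinge3()
print(np.linalg.norm((q[0]-H)[:2]))
rows([rigid(q,H,[0,0,1],k*.1) for k in range(1,3)])
s=camera("side"); crop(s,200,100,340,240,4,"s4.png")
```

```text
0.10912317230298359
5 10 0 0.001 0.000 -0.100;
5 10 0 0.001 0.000 -0.100
```

View pics/s4.png

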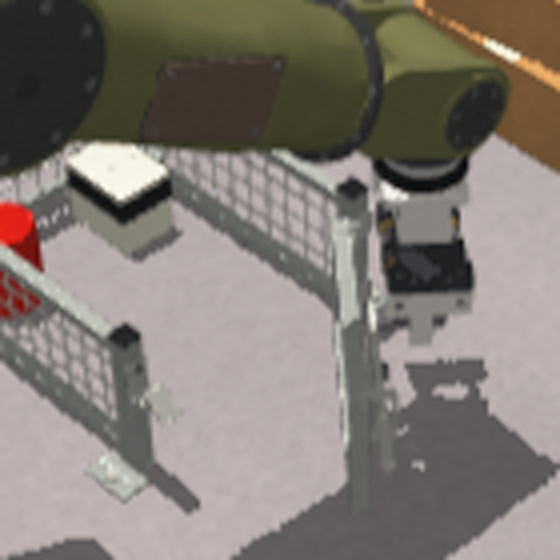

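>>> {"method": "move_arm", "body": {
  "rows": "5 10 0 0 0 -0.1;5 10 0 0 0 -0.1;5 10 0 0 0 -0.1;5 10 0 0 0 -0.1;5 10 0 0 0 -0.1;5 10 0 0 0 -0.1;5 10 0 0 0 -0.1;5 10 0 0 0 -0.1"
}}

```text
time_s: 7.92
ee_pos: [0.6949, 0.0452, 0.1807]
eef_rot: [3.135, -0.009, 1.75]
force: [-3.1, 2.3, 0.5]
grip_width: 0.0235
```

Run:
```python
from plan import *
q=now(); H=hinge3()
print(np.linalg.norm((q[0]-H)[:2]))
s=camera("side"); crop(s,200,100,340,240,4,"s5.png")
```

```text
0.10896628362788299
```

View pics/s5.png

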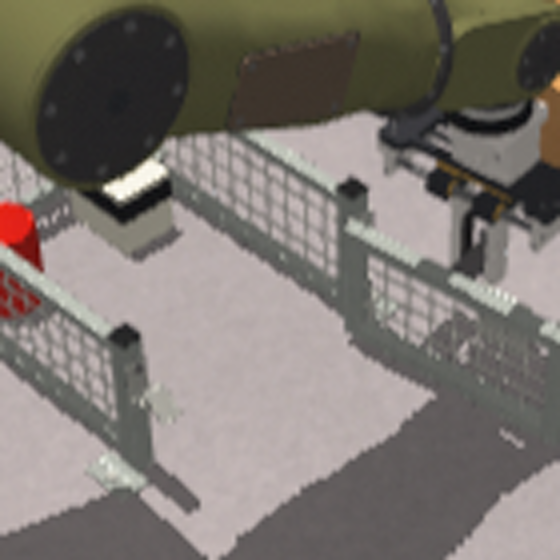

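>>> {"method": "move_arm", "body": {
  "rows": "0 0 0 0 0 0;0 0 0 0 0 0;0 0 -15 0 0 0;0 0 -30 0 0 0;0 0 -40 0 0 0;0 0 -40 0 0 0",
  "grip": 1
}}

```text
time_s: 8.72
ee_pos: [0.6937, 0.0436, 0.3097]
eef_rot: [3.138, -0.009, 1.748]
force: [0.6, 0.4, 0.0]
grip_width: 0.0802
```

Run:
```python
from plan import *
c=camera("top"); cv2.imwrite("pics/t6.png",c["color"])
P=cloud(c)
for n,(u,v) in dict(tape=(427,193),tape2=(450,193),pulley=(388,297),filt=(402,156),fbox=(350,148),pf=(141,249),pb=(139,203)).items(): print(n,P[v,u].round(3), (RR.T@(P[v,u][:2]-O)).round(3))
print(sensors.get_obs()["ee_pos"],sensors.get_obs()["eef_rot"],sensors.get_obs()["grip_width"])
ce=np.array([.507,-.324]); lc=RR.T@(ce-O); print("carton pen",lc)
# approach: tool centre pen y .012, pen x behind
for x in (-.73,-.70,-.145): print(x,pw(x,.012))
t=pose(pw(-.745,.012),.30,A-np.pi/2)
rows(lin(now(),t,18))
```

```text
tape [ 0.584 -0.476  0.053] [-0.777 -0.032]
tape2 [ 0.586 -0.554  0.035] [-0.855 -0.028]
pulley [ 0.272 -0.349  0.044] [-0.628  0.271]
filt [ 0.687 -0.388  0.106] [-0.695 -0.14 ]
fbox [ 0.712 -0.235  0.104] [-0.545 -0.176]
pf [0.424 0.376 0.087] [0.084 0.069]
pb [0.56  0.387 0.076] [ 0.086 -0.067]
[0.69433779 0.04353824 0.31645551] [ 3.13024137 -0.00772281  1.74846453] 0.08441020380584478
carton pen [-0.61967485  0.0347604 ]
-0.73 [ 0.53726963 -0.43250541]
-0.7 [ 0.53521314 -0.40257598]
-0.145 [0.49716796 0.15111849]
-25 -13 1 0.000 -0.001 0.093;
-26 -11 1 0.000 -0.001 0.093;
-27 -8 1 0.000 -0.001 0.093;
-28 -6 1 0.000 -0.001 0.093;
-28 -3 1 0.000 -0.001 0.093;
-29 -1 1 0.000 -0.001 0.093;
-29 2 1 0.000 -0.001 0.093;
-28 5 1 0.000 -0.001 0.093;
-28 7 1 0.000 -0.001 0.093;
-27 10 1 0.000 -0.001 0.093;
-26 12 1 0.000 -0.001 0.093;
-25 15 1 0.000 -0.001 0.093;
-23 17 1 0.000 -0.001 0.093;
-21 19 1 0.000 -0.001 0.093;
-20 21 1 0.000 -0.001 0.093;
-17 23 1 0.000 -0.001 0.093;
-15 24 1 0.000 -0.001 0.093;
-13 26 1 0.000 -0.001 0.093
```

View pics/t6.png

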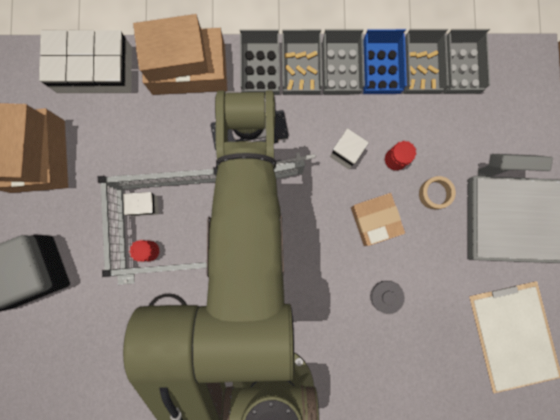

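The gate stands open at ~1.68. The carton at (379,220) is unmoved, and the tape's near edge is at y≈-0.463. Next I move behind the carton.

>>> {"method": "move_arm", "body": {
  "rows": "-25 -13 0 0 0 0.093;-26 -11 0 0 0 0.093;-27 -8 0 0 0 0.093;-28 -6 0 0 0 0.093;-28 -3 0 0 0 0.093;-29 -1 0 0 0 0.093;-29 2 0 0 0 0.093;-28 5 0 0 0 0.093;-28 7 0 0 0 0.093;-27 10 0 0 0 0.093;-26 12 0 0 0 0.093;-25 15 0 0 0 0.093;-23 17 0 0 0 0.093;-21 19 0 0 0 0.093;-20 21 0 0 0 0.093;-17 23 0 0 0 0.093;-15 24 0 0 0 0.093;-13 20 0 0 0 0.093"
}}

```text
time_s: 11.02
ee_pos: [0.5129, -0.4524, 0.3331]
eef_rot: [3.141, -0.032, 0.005]
force: [0.0, 0.1, 0.3]
grip_width: 0.0939
```

Run:
```python
from plan import *
t=pose(pw(-.728,.012),.21,A-np.pi/2)
print(now()[0]);rows(lin(now(),t,4))
```

```text
[ 0.51290816 -0.45240977  0.33314922]
5 -5 31 0.000 -0.008 -0.016;
5 -5 31 0.000 -0.008 -0.016;
6 -5 31 0.000 -0.008 -0.016;
6 -5 31 0.000 -0.008 -0.016
```

>>> {"method": "move_arm", "body": {
  "rows": "5 -5 31 0 -0.008 -0.016;5 -5 31 0 -0.008 -0.016;6 -5 31 0 -0.008 -0.016;6 -5 31 0 -0.008 -0.016;0 0 0 0 0 0"
}}

```text
time_s: 11.65
ee_pos: [0.5352, -0.4345, 0.2123]
eef_rot: [3.135, -0.003, 0.061]
force: [-0.6, -0.2, 0.2]
grip_width: 0.0941
```

Run:
```python
from plan import *
t=pose(pw(-.728,.012),.13,A-np.pi/2)
print(now()[0]);rows(lin(now(),t,4))
s=camera("side"); crop(s,300,180,500,330,4,"s7.png")
```

```text
[ 0.53522352 -0.43449669  0.2122678 ]
0 -1 21 0.002 -0.001 -0.002;
0 -1 21 0.002 -0.001 -0.002;
1 -1 21 0.002 -0.001 -0.002;
1 -1 21 0.002 -0.001 -0.002
```

View pics/s7.png

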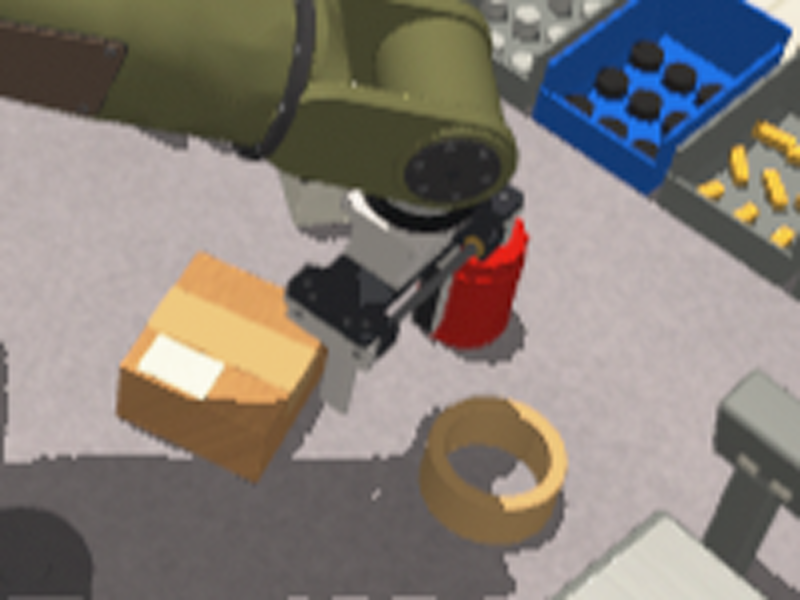

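The fingers are between the carton's rear face and the tape, clear of both and of the filter. I'll go down and start pushing slowly.

>>> {"method": "move_arm", "body": {
  "rows": "0 -1 21 0 0 0;0 -1 21 0 0 0;0 -1 21 0 0 0;0 0 20 0 0 0;0 0 0 0 0 0"
}}

```text
time_s: 12.32
ee_pos: [0.5355, -0.4349, 0.1318]
eef_rot: [3.127, -0.011, 0.058]
force: [0.3, -0.2, 0.0]
grip_width: 0.0943
```

>>> {"method": "move_arm", "body": {
  "rows": "0 -12 0 0 0 0;0 -12 0 0 0 0;0 -12 0 0 0 0;0 -12 0 0 0 0;0 -12 0 0 0 0;0 -12 0 0 0 0"
}}

```text
time_s: 13.08
ee_pos: [0.5313, -0.3594, 0.1337]
eef_rot: [3.122, -0.013, 0.058]
force: [-1.9, -4.2, 1.4]
grip_width: 0.0939
```

```bash
cat >> plan.py <<'E'
def carton(c):
    P=cloud(c); H=c["color"]; hsv=cv2.cvtColor(H,cv2.COLOR_BGR2HSV)
    L=np.stack([(P[...,0]-O[0])*np.cos(A)+(P[...,1]-O[1])*np.sin(A), -(P[...,0]-O[0])*np.sin(A)+(P[...,1]-O[1])*np.cos(A)],-1)
    m=(P[...,2]>.058)&(P[...,2]<.073)&(L[...,0]<.03)&(L[...,0]>-.72)&(abs(L[...,1])<.115)&(hsv[...,0]<25)&(hsv[...,1]>60)
    n,lb,st,ce=cv2.connectedComponentsWithStats(m.astype(np.uint8)); k=1+st[1:,4].argmax()
    pts=L[lb==k].astype(np.float32)*1000
    print("px",st[k]); return cv2.minAreaRect(pts),cv2.boxPoints(cv2.minAreaRect(pts))
E
python3 - <<'E'
from plan import *
p=now(); print(p[0],RR.T@(p[0][:2]-O)); rows([pose(pw(-.68,.012),.13,A-np.pi/2)])
c=camera("top"); print(carton(c)); crop(c,290,120,480,270,4,"t8.png")
s=camera("side"); crop(s,280,150,480,300,4,"s8.png")
E
```

```text
[ 0.53132691 -0.35942505  0.13365221] [-0.65668417  0.01291909]
1 23 4 0.019 -0.013 -0.011
px [ 343  193   42   49 1094]
(((-584.6795043945312, 25.65523910522461), (122.6600112915039, 127.58672332763672), 6.177251815795898), array([[-652.5179  ,   82.478806],
       [-638.789   ,  -44.36712 ],
       [-516.8411  ,  -31.168327],
       [-530.57    ,   95.6776  ]], dtype=float32))
```

View pics/t8.png

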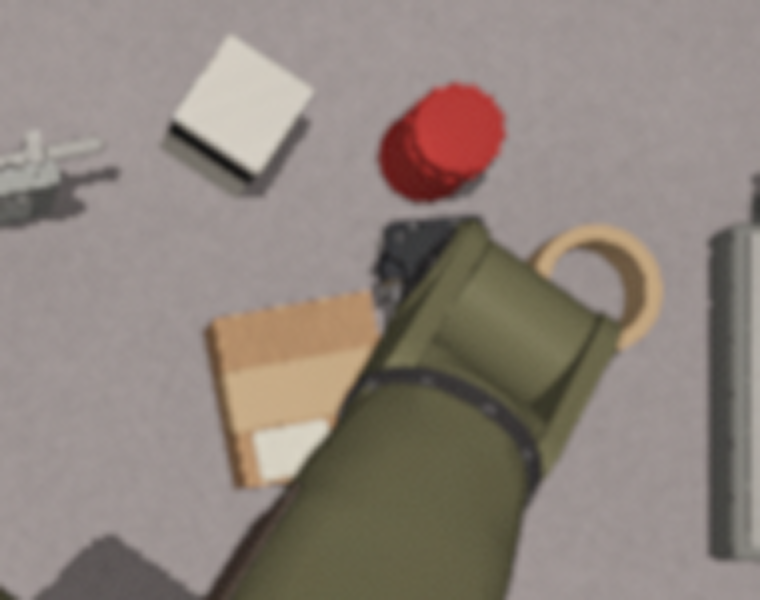

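View pics/s8.png

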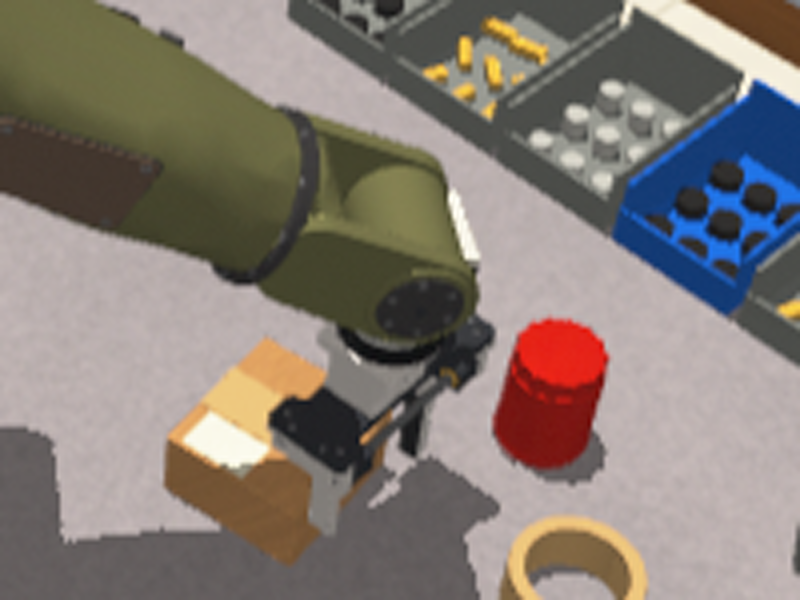

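The carton at (~362,217) has turned to 6° off pen-square, centred at pen y +26. The push continues.

>>> {"method": "move_arm", "body": {
  "rows": "0 -16 1 0.006 -0.004 -0.004;0 -18 1 0.006 -0.004 -0.004;0 -18 1 0.006 -0.004 -0.003;0 -18 1 0 0 0;0 -18 0 0 0 0;0 -18 0 0 0 0;0 -18 0 0 0 0;0 -18 0 0 0 0"
}}

```text
time_s: 14.18
ee_pos: [0.5237, -0.2175, 0.1328]
eef_rot: [3.13, -0.01, 0.067]
force: [0.6, -6.7, 1.8]
grip_width: 0.0939
```

Run:
```python
from plan import *
p=now(); print(p[0],RR.T@(p[0][:2]-O)); rows([pose(pw(-.40,.012),.13,A-np.pi/2)])
c=camera("top"); print(carton(c)); crop(c,210,140,400,280,4,"t9.png")
```

```text
[ 0.52373928 -0.21754011  0.13279314] [-0.51461285  0.01076268]
-1 -115 1 0.012 -0.010 -0.002
px [300 196  34  45 887]
(((-436.7163391113281, 18.65444564819336), (128.643798828125, 100.64196014404297), 89.28050231933594), array([[-487.84106 ,  -45.030487],
       [-387.20703 ,  -46.294273],
       [-385.5916  ,   82.33938 ],
       [-486.22565 ,   83.603165]], dtype=float32))
```

View pics/t9.png

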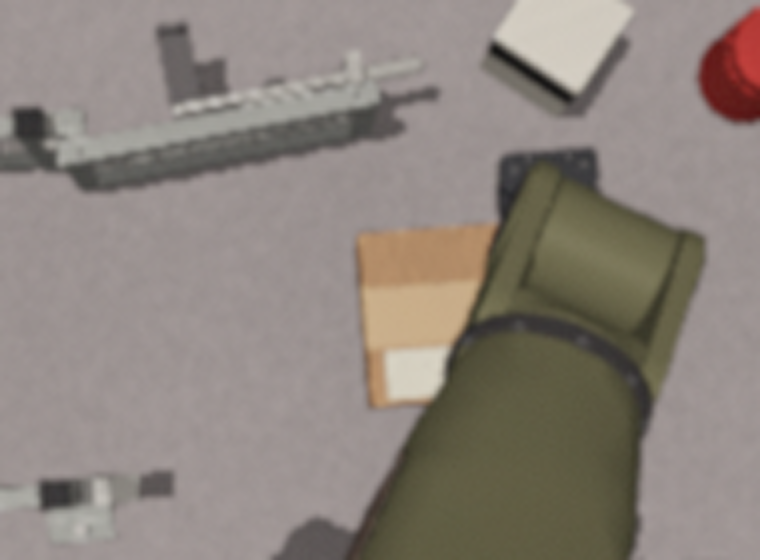

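The carton is square to the pen, at pen y -46..+83, so it clears both posts and the gate. I keep pushing.

>>> {"method": "move_arm", "body": {
  "rows": "0 -18 0 0.004 -0.003 0;0 -18 0 0.004 -0.003 0;0 -18 0 0.004 -0.003 0;0 -18 0 0 0 0;0 -18 0 0 0 0;0 -18 0 0 0 0;0 -18 0 0 0 0;0 -18 0 0 0 0;0 -18 0 0 0 0;0 -18 0 0 0 0;0 -18 0 0 0 0"
}}

```text
time_s: 15.6
ee_pos: [0.5094, -0.0063, 0.1325]
eef_rot: [-3.141, -0.001, 0.067]
force: [0.3, -4.1, 0.0]
grip_width: 0.0938
```

Run:
```python
from plan import *
p=now(); print(p[0],RR.T@(p[0][:2]-O)); rows([pose(pw(-.139,.012),.13,A-np.pi/2)])
c=camera("top"); print(carton(c)); crop(c,160,140,350,280,4,"t10.png")
```

```text
[ 0.50939688 -0.00625801  0.13247805] [-0.30284458  0.01058799]
-2 -164 3 -0.001 -0.001 -0.002
px [229 203  18  44 543]
(((-196.73406982421875, 18.562786102294922), (128.6245880126953, 51.294437408447266), 85.80137634277344), array([[-227.02103 ,  -43.699165],
       [-175.86426 ,  -47.45465 ],
       [-166.44711 ,   80.82474 ],
       [-217.60388 ,   84.58022 ]], dtype=float32))
```

View pics/t10.png

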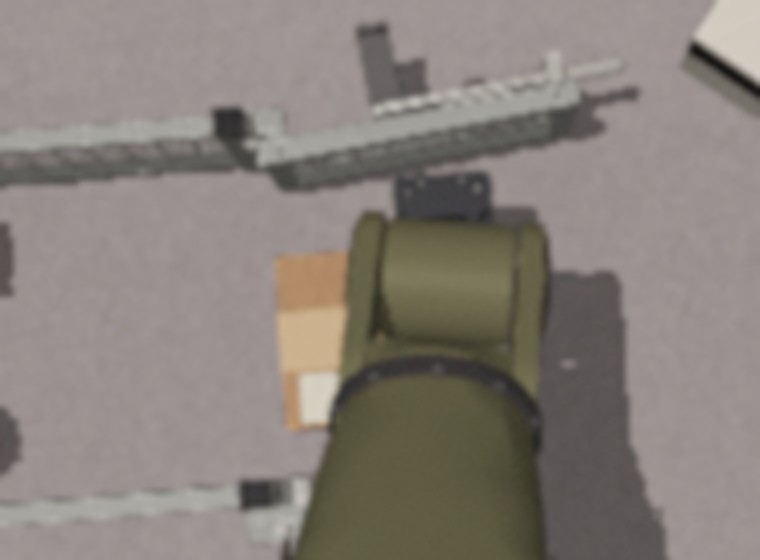

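>>> {"method": "move_arm", "body": {
  "rows": "0 -18 0 0 0 0;0 -18 1 0 0 0;0 -18 0 0 0 0;0 -18 1 0 0 0;0 -18 0 0 0 0;0 -18 0 0 0 0;0 -18 0 0 0 0;0 -12 0 0 0 0;0 -12 0 0 0 0;0 0 0 0 0 0"
}}

```text
time_s: 16.9
ee_pos: [0.4986, 0.1519, 0.1316]
eef_rot: [3.14, -0.001, 0.069]
force: [0.1, 0.0, -0.0]
grip_width: 0.0935
```

Run:
```python
from plan import *
p=now(); print(p[0],RR.T@(p[0][:2]-O)); rows([pose(pw(-.137,.012),.13,A-np.pi/2)])
c=camera("top"); print(carton(c)); crop(c,90,140,280,280,4,"t11.png")
s=camera("side"); crop(s,160,80,350,220,4,"s11.png")
```

```text
[0.49856072 0.15186389 0.13158893] [-0.14435183  0.01055942]
-1 -7 2 0.002 -0.001 0.001
px [176 208   7  43 146]
(((-20.6492862701416, 18.364505767822266), (12.817333221435547, 125.97705078125), 1.5964425802230835), array([[-28.810299,  81.15004 ],
       [-25.300632, -44.778114],
       [-12.488274, -44.42103 ],
       [-15.99794 ,  81.507126]], dtype=float32))
```

View pics/t11.png

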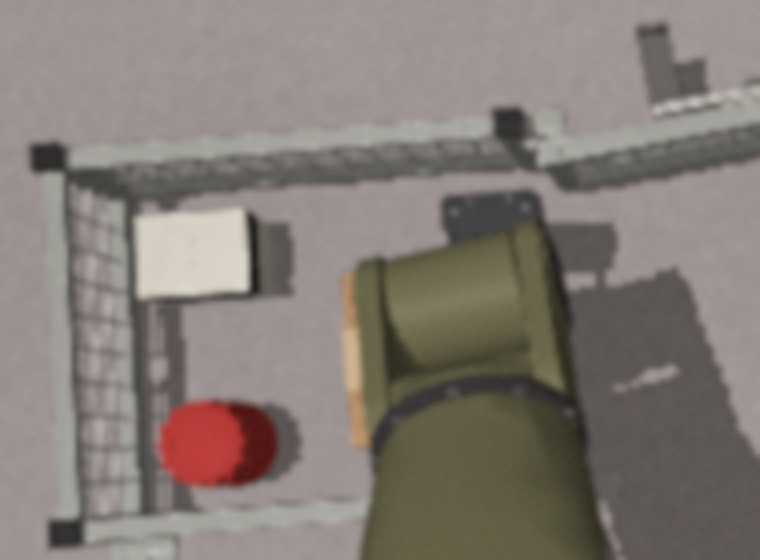

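View pics/s11.png

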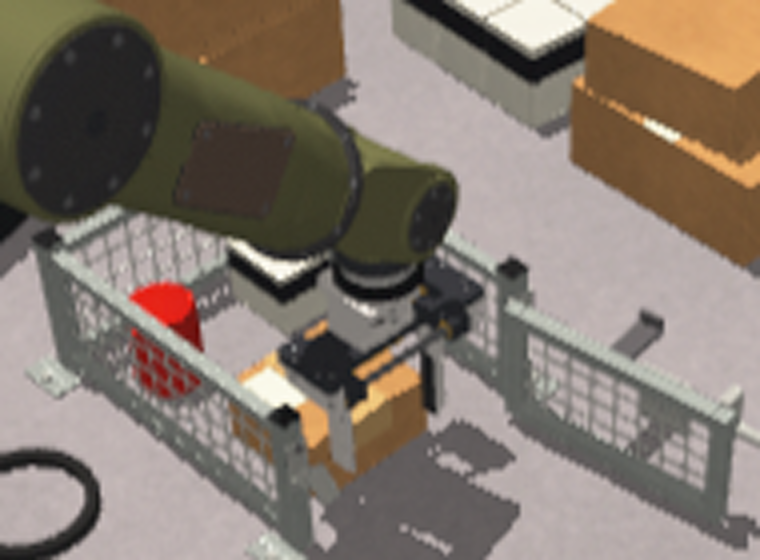

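The carton is in: its front is at pen x -13 and its rear about -133, with the leaf's inner face at -152. I'll push 10 mm more for margin, back off and rise.

>>> {"method": "move_arm", "body": {
  "rows": "0 -6 0 0 0 0;0 -6 0 0 0 0;0 0 0 0 0 0;0 6 0 0 0 0;0 12 0 0 0 0;0 8 -15 0 0 0;0 0 -40 0 0 0;0 0 -50 0 0 0;0 0 -50 0 0 0;0 0 0 0 0 0"
}}

```text
time_s: 18.25
ee_pos: [0.4994, 0.132, 0.2954]
eef_rot: [3.14, -0.002, 0.064]
force: [0.4, 0.2, -0.6]
grip_width: 0.0941
```

Run:
```python
from plan import *
q=now(); print(q[0])
c=camera("top");cv2.imwrite("pics/t12.png",c["color"])
P=cloud(c)
# gate top rail: z~.135, near hinge
L=(P[...,:2]-O)@RR
m=(P[...,2]>.125)&(P[...,2]<.142)&(L[...,0]<-.18)&(L[...,0]>-.45)&(L[...,1]<-.06)&(L[...,1]>-.25)
pts=L[m]; v=np.polyfit(pts[:,0],pts[:,1],1); print(len(pts),v,"gate~",np.pi/2+ np.arctan(-v[0]*-1), pts.min(0),pts.max(0))
s=camera("side"); crop(s,160,80,350,220,4,"s12.png")
```

```text
[0.49937985 0.13203386 0.29535084]
544 [ 0.14581159 -0.08283779] gate~ 1.7155875329665846 [-0.40470624 -0.2008975 ] [-0.18037374 -0.10380194]
```

View pics/t12.png

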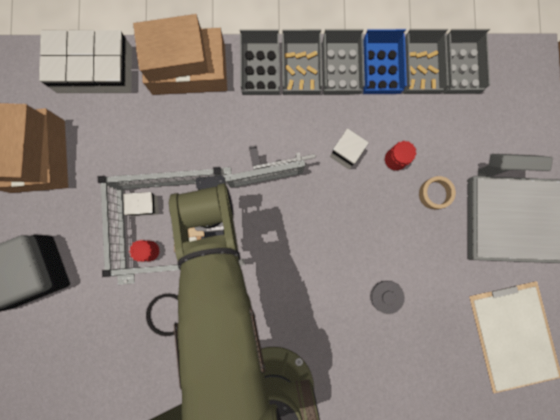

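View pics/s12.png

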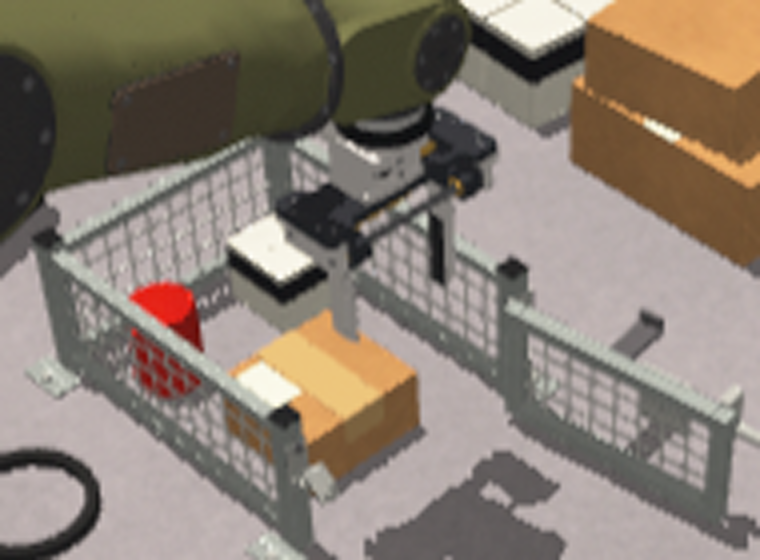

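The carton lies wholly inside behind the gate line (side crop: right post (300,420), carton's near corner (335,480)). The gate stands at ~1.70. The next move goes outside the leaf.

Run:
```python
from plan import *
t=pose(gw(1.70,-.06,.145),.28,A-np.pi/2+1.70)
print(t[0]);rows(lin(now(),t,16))
```

```text
[0.71803368 0.0028493  0.28      ]
13 9 1 -0.000 0.000 -0.107;
12 10 1 -0.000 0.000 -0.107;
11 12 1 -0.000 0.000 -0.107;
10 13 1 -0.000 0.000 -0.107;
8 14 1 -0.000 0.000 -0.107;
7 14 1 -0.000 0.000 -0.107;
5 15 1 -0.000 0.000 -0.107;
4 15 1 -0.000 0.000 -0.107;
2 16 1 -0.000 0.000 -0.107;
0 16 1 -0.000 0.000 -0.107;
-1 16 1 -0.000 0.000 -0.107;
-3 16 1 -0.000 0.000 -0.107;
-5 15 1 -0.000 0.000 -0.107;
-6 15 1 -0.000 0.000 -0.107;
-8 14 1 -0.000 0.000 -0.107;
-9 13 1 -0.000 0.000 -0.107
```

>>> {"method": "move_arm", "body": {
  "rows": "13 9 0 0 0 -0.107;12 10 0 0 0 -0.107;11 12 0 0 0 -0.107;10 13 0 0 0 -0.107;8 14 0 0 0 -0.107;7 14 0 0 0 -0.107;5 15 0 0 0 -0.107;4 15 0 0 0 -0.107;2 16 0 0 0 -0.107;0 16 0 0 0 -0.107;-1 16 0 0 0 -0.107;-3 16 0 0 0 -0.107;-5 15 0 0 0 -0.107;-6 15 0 0 0 -0.107;-8 14 0 0 0 -0.107;-9 13 0 0 0 -0.107",
  "grip": -1
}}

```text
time_s: 20.35
ee_pos: [0.7231, 0.0008, 0.2581]
eef_rot: [-3.092, -0.009, 1.831]
force: [-0.3, -0.3, 0.1]
grip_width: 0.0009
```

Run:
```python
from plan import *
t=pose(gw(1.70,-.05,.145),.222,A-np.pi/2+1.70)
print(now()[0],sensors.get_obs()["grip_width"]);rows(lin(now(),t,4))
c=camera("top"); crop(c,90,100,350,290,3,"t13.png"); print(carton(c))
```

```text
[0.72312265 0.00078038 0.25805643] 0.0008632067760729387
1 -3 9 -0.012 -0.002 0.016;
1 -3 9 -0.012 -0.002 0.016;
1 -3 9 -0.012 -0.002 0.016;
1 -4 9 -0.012 -0.002 0.016
px [ 172  206   44   46 1504]
(((-65.28811645507812, 18.752674102783203), (121.44511413574219, 128.58453369140625), 0.05724551901221275), array([[-126.07488  ,   82.98424  ],
       [-125.9464   ,  -45.60023  ],
       [  -4.5013504,  -45.47889  ],
       [  -4.6298294,   83.105576 ]], dtype=float32))
```

View pics/t13.png

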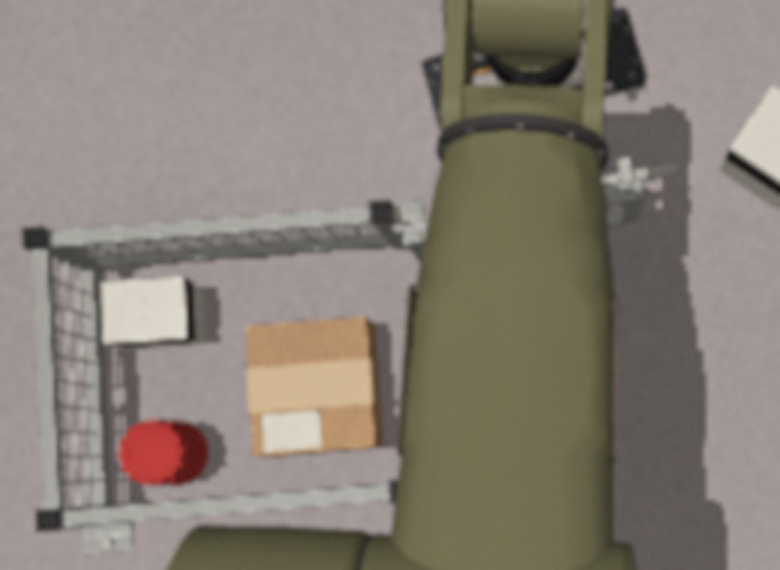

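The carton stands square inside: pen x -126..-5, y -46..+83. I'll lower beside the top rail.

>>> {"method": "move_arm", "body": {
  "rows": "1 -3 9 -0.012 0 0.016;1 -3 9 -0.012 0 0.016;1 -3 9 -0.012 0 0.016;1 -3 9 -0.012 0 0.016;0 0 0 0 0 0"
}}

```text
time_s: 21.02
ee_pos: [0.7055, 0.0017, 0.2135]
eef_rot: [-3.133, -0.01, 1.756]
force: [-1.0, -0.7, 0.0]
grip_width: 0.0007
```

Run:
```python
from plan import *
t=pose(gw(1.70,-.05,.145),.222,A-np.pi/2+1.70)
q=now();print(q[0]);rows([t])
s=camera("side"); crop(s,220,60,400,200,4,"s14.png")
```

```text
[0.70546818 0.00166571 0.21345775]
-1 2 -9 -0.008 -0.010 -0.013
```

View pics/s14.png

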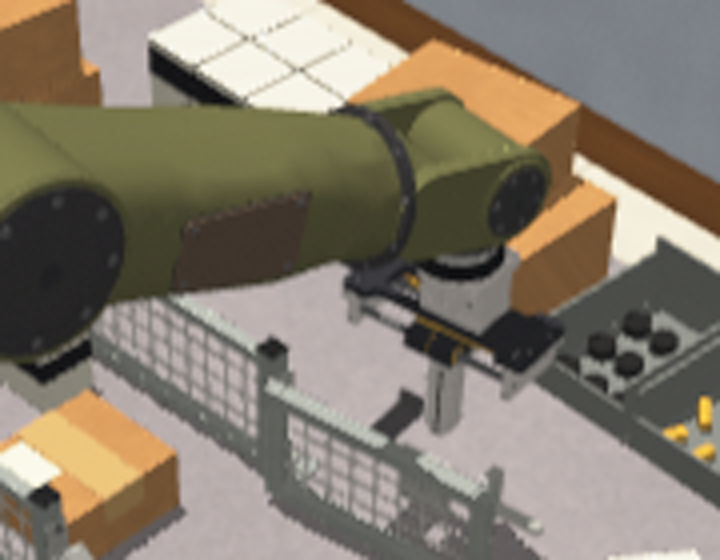

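Run:
```python
from plan import *
f=lambda g,x:pose(gw(g,x,.145),.222,A-np.pi/2+g)
w=[f(1.70,-.05)]+[f(1.70,x) for x in(-.03,-.012)]+[f(1.70-.09*k,-.006) for k in range(1,9)]
rows(w)
```

```text
-1 2 -8 -0.008 -0.010 -0.012;
-0 -20 -0 0.000 0.000 0.000;
0 -18 -0 0.000 0.000 0.000;
0 -19 -0 0.000 -0.000 0.090;
0 -13 -0 0.000 -0.000 0.090;
0 -13 -0 0.000 -0.000 0.090;
0 -13 -0 0.000 -0.000 0.090;
0 -13 -0 0.000 -0.000 0.090;
0 -13 -0 0.000 -0.000 0.090;
0 -13 -0 0.000 -0.000 0.090;
0 -13 -0 0.000 -0.000 0.090
```

>>> {"method": "move_arm", "body": {
  "rows": "-1 2 -8 -0.008 -0.01 -0.012;0 -20 0 0 0 0;0 -18 0 0 0 0;0 -19 0 0 0 0.09;0 -13 0 0 0 0.09;0 -13 0 0 0 0.09;0 -13 0 0 0 0.09"
}}

```text
time_s: 21.95
ee_pos: [0.6125, -0.0111, 0.2276]
eef_rot: [3.13, 0.001, 1.399]
force: [0.5, 0.2, -1.3]
grip_width: 0.0002
```

```bash
cat > gs.py <<'E'
from plan import *
q=now(); d=RR.T@(q[0][:2]-O)-np.array([-.172,-.12]); g=R.as_euler(q[1],'xyz')[2]-(A-np.pi/2)
c_,s_=np.cos(g),np.sin(g); print("z",q[0][2],"tool g",g,"frame xy",np.array([[c_,s_],[-s_,c_]])@d, "r",np.hypot(*d), "tilt",R.as_euler(q[1],'xyz')[:2])
E
python3 - <<'E'
from gs import *
s=camera("side"); crop(s,220,60,400,200,4,"s15.png")
E
```

```text
z 0.22762605933726315 tool g 1.330346439733781 frame xy [-0.00669168  0.14529794] r 0.1454519530284235 tilt [3.13025964e+00 1.14636332e-03]
```

View pics/s15.png

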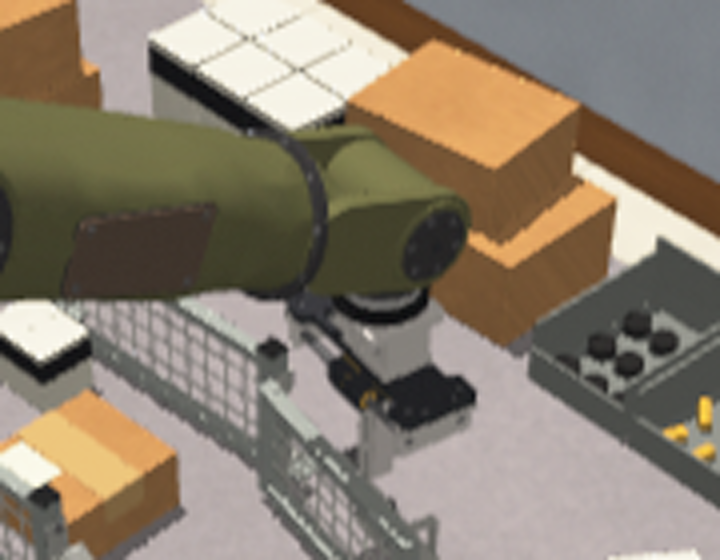

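The leaf is following the finger (gate ~1.33). The tips are a little high, so I'll lower them 5 mm while continuing.

>>> {"method": "move_arm", "body": {
  "rows": "0 -11 3 0.006 0 0.09;0 -13 3 0.005 0 0.09;0 -13 0 0 0 0.09;0 -13 0 0 0 0.09;0 -13 0 0 0 0.09"
}}

```text
time_s: 22.62
ee_pos: [0.5543, 0.0113, 0.2253]
eef_rot: [3.134, -0.003, 0.939]
force: [0.3, -0.6, -0.4]
grip_width: 0.0005
```

```bash
python3 gs.py
```

```text
z 0.22529140282765642 tool g 0.870090231077006 frame xy [-0.01037192  0.1434992 ] r 0.14387354121626847 tilt [ 3.13381971e+00 -2.80131147e-03]
```

>>> {"method": "move_arm", "body": {
  "rows": "0 -14 2 0.004 0 0.09;0 -14 2 0.003 0 0.09;0 -13 0 0 0 0.09;0 -13 0 0 0 0.09"
}}

```text
time_s: 23.12
ee_pos: [0.5166, 0.0493, 0.2243]
eef_rot: [3.137, -0.008, 0.573]
force: [0.2, 0.1, -0.1]
grip_width: 0.0008
```

Run:
```python
from gs import *
s=camera("side"); crop(s,180,80,340,220,4,"s16.png")
```

```text
z 0.22429708367587406 tool g 0.5048404113783456 frame xy [-0.00860821  0.1414414 ] r 0.14170311101335334 tilt [ 3.13734194 -0.00802059]
```

View pics/s16.png

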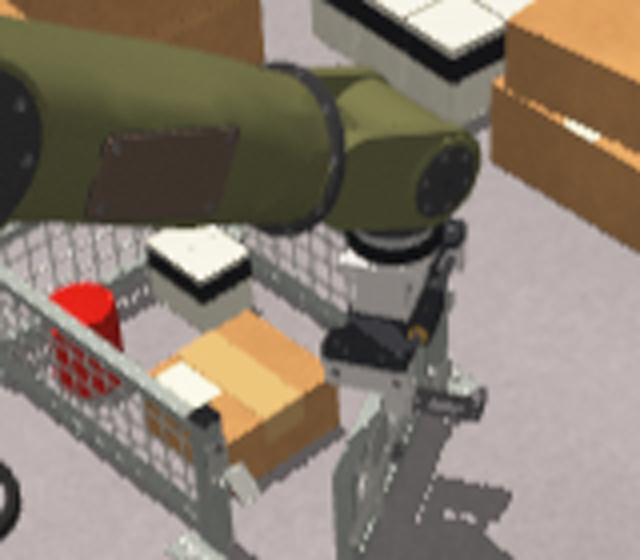

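>>> {"method": "move_arm", "body": {
  "rows": "0 -13 2 0.003 0.004 0.09;0 -13 1 0 0.004 0.09;0 -13 0 0 0 0.09;0 -10 0 0 0 0.06;0 -8 0 0 0 0.05"
}}

```text
time_s: 23.8
ee_pos: [0.4954, 0.1022, 0.2244]
eef_rot: [-3.141, -0.021, 0.193]
force: [0.8, -16.6, -4.8]
grip_width: 0.0004
```

Run:
```python
from gs import *
s=camera("side"); crop(s,180,80,320,220,4,"s17.png")
```

```text
z 0.22441278410851148 tool g 0.12397674589903884 frame xy [-0.00456492  0.13869738] r 0.1387724788596111 tilt [-3.14076665 -0.02135464]
```

View pics/s17.png

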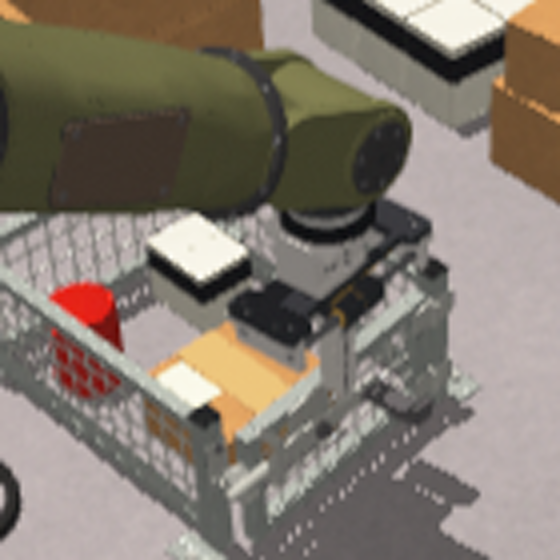

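The nose has met the lead-in (16 N). I'll push on gently.

>>> {"method": "move_arm", "body": {
  "rows": "0 -5 0 0 0 0.03;0 -5 0 0 0 0.03;0 -5 0 0 0 0.03"
}}

```text
time_s: 24.22
ee_pos: [0.4943, 0.1161, 0.2254]
eef_rot: [3.14, -0.022, 0.107]
force: [0.4, -0.3, 0.2]
grip_width: 0.0003
```

```bash
python3 gs.py
```

```text
z 0.2254115684733581 tool g 0.03813865943940553 frame xy [-0.00249831  0.13748584] r 0.13750854165256451 tilt [ 3.14029722 -0.02171154]
```

>>> {"method": "move_arm", "body": {
  "rows": "0 -3 0 0 0 0.02;0 -3 0 0 0 0.018;0 -2 0 0 0 0;0 0 0 0 0 0"
}}

```text
time_s: 24.72
ee_pos: [0.4945, 0.1187, 0.2258]
eef_rot: [3.128, -0.019, 0.077]
force: [-1.4, -2.4, -0.6]
grip_width: 0.0005
```

```bash
python3 gs.py
```

```text
z 0.2257634530003111 tool g 0.007945920037436105 frame xy [-0.00406076  0.13687058] r 0.13693080467467708 tilt [ 3.12759185 -0.01851554]
```

>>> {"method": "move_arm", "body": {
  "rows": "0 -3 0 0 0 0;0 -3 0 0 0 0;0 0 0 0 0 0"
}}

```text
time_s: 25.1
ee_pos: [0.4949, 0.12, 0.2259]
eef_rot: [3.117, -0.016, 0.083]
force: [-2.4, -3.3, -0.5]
grip_width: 0.0006
```

```bash
python3 gs.py
```

```text
z 0.22585896784507423 tool g 0.014220331525113261 frame xy [-0.00199252  0.13645935] r 0.13647389913433144 tilt [ 3.11660112 -0.01563826]
```

>>> {"method": "move_arm", "body": {
  "rows": "0 10 0 0 0 0;0 20 0 0 0 0;0 30 -20 0 0 0;0 30 -40 0 0 0;-40 30 -40 0 0 0;-50 30 0 0 0 0;-50 30 0 0 0 0;-50 30 0 0 0 0;0 40 0 0 0 0;0 40 0 0 0 0;0 0 0 0 0 0"
}}

```text
time_s: 26.48
ee_pos: [0.3271, -0.1948, 0.3366]
eef_rot: [3.11, -0.028, 0.098]
force: [0.5, 0.7, -0.4]
grip_width: 0.0002
```

Run:
```python
from plan import *
print(now()[0])
s=camera("side"); crop(s,160,90,310,230,5,"s18.png")
c=camera("top"); crop(c,90,160,270,290,4,"t18.png"); cv2.imwrite("pics/t18f.png",c["color"]); print(carton(c))
for n,q in dict(nose=(0,-.008,.276,.105),tmid=(0,-.040,.1,.109),tup=(0,-.04,.1,.092)).items():
    print(n,(proj(s,[*gw(q[0],q[1],q[2]),q[3]])-[160,90])*5,(proj(c,[*gw(q[0],q[1],q[2]),q[3]])-[90,160])*4)
```

```text
[ 0.32707052 -0.19475231  0.33664413]
px [ 172  206   44   46 1517]
(((-65.55693054199219, 18.53685760498047), (129.10694885253906, 120.69181060791016), 89.9352035522461), array([[-125.97581  ,  -45.948326 ],
       [  -5.2840676,  -46.084816 ],
       [  -5.138054 ,   83.02204  ],
       [-125.829796 ,   83.15853  ]], dtype=float32))
nose [348.88641189 555.91307485] [575.11571345 446.99278022]
tmid [577.46172773 443.24467039] [601.4793905  198.03008324]
tup [577.98301066 461.47397582] [603.54739514 200.50071128]
```

View pics/s18.png

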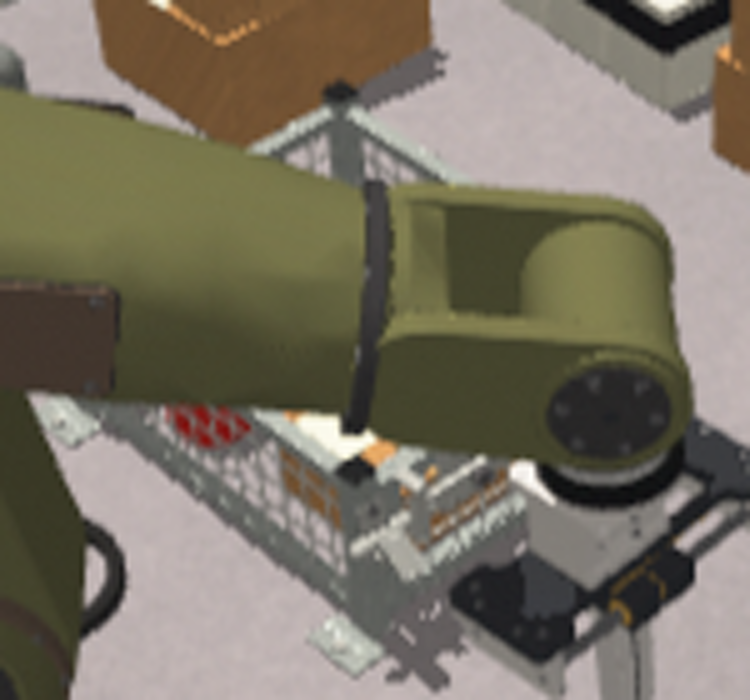

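View pics/t18f.png

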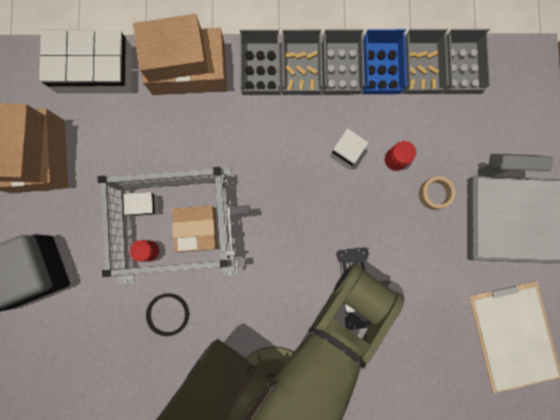

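The top view shows the gate shut, the carton inside and the bystanders unmoved. I'll clear the side view to check the latch.

>>> {"method": "move_arm", "body": {
  "rows": "0 40 0 0 0 0;0 40 0 0 0 0;0 40 0 0 0 0;0 40 0 0 0 0;0 40 0 0 0 0;0 0 0 0 0 0"
}}

```text
time_s: 27.32
ee_pos: [0.3507, -0.3921, 0.3442]
eef_rot: [3.11, -0.031, 0.112]
force: [1.1, -0.1, 0.4]
grip_width: 0.0005
```

Run:
```python
from plan import *
print(now()[0])
s=camera("side"); crop(s,160,100,310,230,5,"s19.png")
c0=cv2.imread("pics/side0.png"); print("side diff gate area", cv2.absdiff(c0,s["color"])[175:215,225:300].mean())
t=camera("top"); t0=cv2.imread("pics/top0.png"); d=cv2.absdiff(t0,t["color"])
print("top diff gate", d[165:275,218:262].mean(), "bystanders", d[130:175,330:420].mean(), d[175:212,420:458].mean(), d[280:315,370:406].mean(), d[188:216,120:156].mean(), d[237:264,128:160].mean())
for n,v in dict(nose=(-.008,.276,.105),tmid=(-.040,.1,.109)).items(): print(n,(proj(s,[*gw(0,*v[:2]),v[2]])-[160,100])*5)
```

```text
[ 0.35070585 -0.39214704  0.34418041]
side diff gate area 42.08833333333333
top diff gate 7.50633608815427 bystanders 7.322633744855967 7.410621147463253 38.17857142857143 7.572751322751323 5.703703703703703
nose [348.88641189 505.91307485]
tmid [577.46172773 393.24467039]
```

View pics/s19.png

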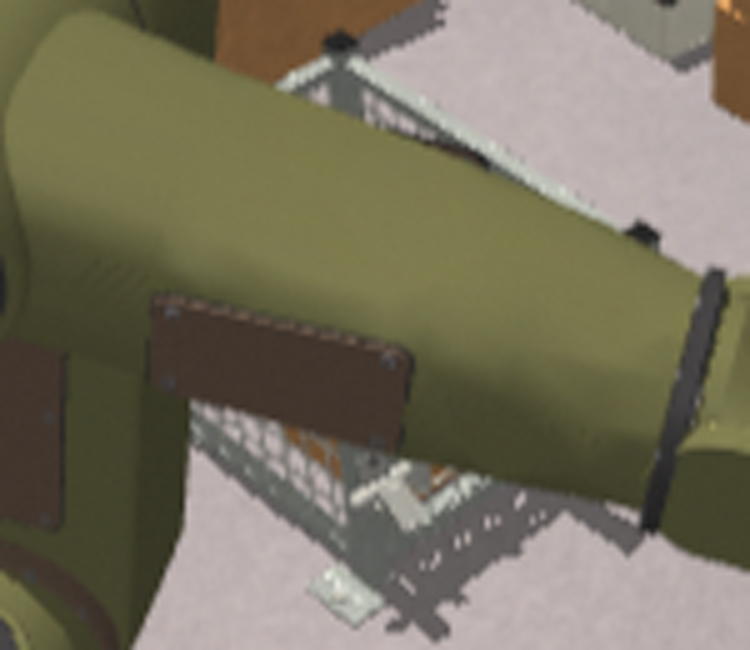

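Run:
```python
from plan import *
s=camera("side"); a=cv2.imread("pics/side0.png")[192:222,225:262]; b=s["color"][192:222,225:262]
print(cv2.absdiff(a,b)[2:,2:22].mean(), cv2.absdiff(cv2.imread("pics/side0.png"),s["color"])[330:360,250:290].mean())
cv2.imwrite("pics/cmp.png",cv2.resize(np.hstack([a,b]),None,fx=9,fy=9,interpolation=2))
t=camera("top"); t0=cv2.imread("pics/top0.png"); cv2.imwrite("pics/cmpt.png",cv2.resize(np.hstack([t0[165:280,215:265],t["color"][165:280,215:265]]),None,fx=5,fy=5,interpolation=2))
```

```text
9.897023809523809 61.17138888888889
```

View pics/cmp.png

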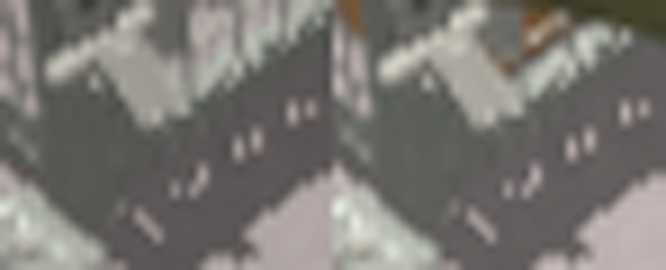

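View pics/cmpt.png

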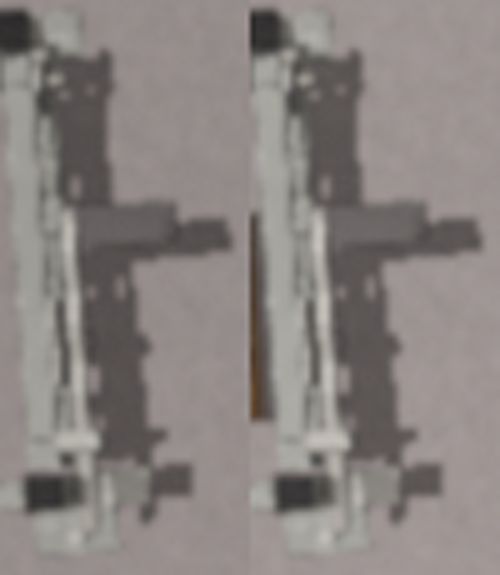

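In both views the nose, catch and lever match their starting pictures (nose at side ≈(231,200)), so the bar is back in its catch. I'm handing in.

```bash
python3 -c "
from station import ctrl; print(ctrl.hand_in())"
```

```text
the job is handed in; nothing more can be done
None
```

The carton is in the pen and the gate is shut with the latch bar back in its catch. I handed the job in at about 27.5 s on the robot's clock.

I gripped the thumb lever, pressed it about 15 mm and swung the gate open to about 1.7 rad. I pushed the carton in with the open fingers, then pushed the gate shut on its top rail.

**Last checks:**
- **Carton:** it stands square inside at pen x −126 to −5 mm and y −46 to +83 mm. That is about 26 mm behind the leaf's inner face and clear of the goods at the back.
- **Gate and latch:** gate, lever and latch bar match their starting pictures in the top view. In the side view only the nose and catch end could be compared, because the arm hid the rest, and that part also matches.
- **Bystanders:** the filter, filter box, tape, pen filter and pen box show no change in the top view. The belt and pulley were not in the last comparison: the arm covered the pulley, and I didn't measure the belt. The arm never went near either of them low down. The pulley looked in place in the full top view just before, and the belt was partly hidden by the arm at the start.
- **Forces:** the highest readings at the ends of moves were about 20 N (lever held against its upper stop) and 17 N (nose on the lead-in). Forces during the moves were not recorded.

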